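Load the sampler tray for a run

TASK

Load the sampler's tray for the next run: stand the open waste beaker in the compartment beside the wash station and set the splash cover on it, stand the small bottle (low standard) in the next compartment and the tall bottle (high standard) in the last one, and the squat jar (the sample) between the two bottles. Keep the bottles, jar and beaker upright all the time, and leave the wash bottle, the weight and the tape roll where they are.

Things in the scene. Friction and masses are not known exactly. Their poses are not given: they have to be found in the camera images.
- tray: Fixed low grey sampler tray, 316 mm (y) x 86 mm (x), yaw within 0.2; floor 4 mm thick, walls 14 mm high, 4 mm thick. Cross walls make four compartments in a row along y, each 74 (y) x 78 mm (x) inside, centres at x = 0, y = -117, -39, +39, +117 mm. Origin: centre of the underside, on the bench. Aluminium rail behind it at x = 67 to 89, y = -290 to +290 mm, 35 mm high (end pieces 42).
- wash_station: Fixed, off one end of the tray, at y = +225 or -225 mm in its frame: white block 70 x 60 mm, 32 mm high, round white pot on it (to 56 mm), over it the parked blue probe arm, 38 mm wide, 138 to 182 mm high, on posts on the rail. Origin: centre of the block's underside, on the bench. (The tray's other end has a black code reader on a foot, 75 mm high.)
- beaker: Loose waste beaker, white plastic, open at the top, straight wall: outside diameter 56 mm, height 70 mm, wall 3 mm, bottom 4 mm, 60 g. Origin: centre of the underside; z is up.
- cover: Loose splash cover for the beaker, grey plastic, 50 g: disc 72 mm across (z = 4 to 8 mm); under it a boss 40 mm across (z = 0 to 4) that goes loosely into the beaker's mouth (50 mm inside); on it an upright chimney tube, 20 mm outside diameter (z = 8 to 36), to hold it by. Origin: centre of the boss's underside; seated, it is 66 mm above the beaker's origin, the disc lying on the rim.
- small_bottle: Loose small bottle (low standard), amber glass with paper label and white cap: body 36 mm across up to 51 mm height, then shoulder, neck and a cap 26 mm across from 65 to 78 mm (the top), 80 g. Origin: centre of the underside; z is up.
- tall_bottle: Loose tall bottle (high standard), same style but larger: body 46 mm across up to 90 mm height, then shoulder, neck and a cap 28 mm across from 104 to 120 mm (the top), 200 g. Origin: centre of the underside; z is up.
- jar: Loose squat wide-mouthed jar (the sample), amber glass with a wide white cap: body 58 mm across up to 44 mm height, cap 56 mm across from 48 to 64 mm (the top), 160 g. Origin: centre of the underside; z is up.
- wash_bottle: Loose bystander: white squeeze bottle with a red cap and bent spout, 48 mm across, 133 mm high over the spout, which reaches 37 mm out along its x. Origin: centre of the underside. To be left alone.
- weight: Loose bystander: 200 g steel knob weight, 34 mm across, 56 mm high. Origin: centre of the underside. To be left alone.
- tape_roll: Loose bystander: roll of label tape lying flat, a paper-coloured ring 64 mm across outside, 51 mm inside, 19 mm high. Origin: centre of the underside. To be left alone.
There are look-alikes about, which are no part of the job. What is shaped like the small_bottle but yellow is not meant.

How it is judged:
By the outcome, as a careful person would: the job done as asked, in the order asked, and still so for the second after the job is handed in, with the robot touching nothing.
It also fails if it takes over 115 s, if anything falls off the work surface, if the arm or the gripper's body presses on something with over 40 N, if the wrist force passes 120 N, or if a joint passes its speed limit or range.

ROBOT

A 6-joint arm with a two-finger parallel gripper is mounted at the origin on the work surface. World frame = base frame: x ahead of the robot, y to its left, z up, the work surface at z = 0. Lengths are in m, angles in rad, forces in N, time in s.
With the tool pointing down it reaches from about 0.2 to 0.875 m from the base axis. Payload 3.4 kg.
Tool frame: the origin (TCP) lies midway between the tips of the shut fingers; the grasp point (between the pads) lies 19 mm behind it (grip_depth is the distance from the TCP to the grasp point, in m); z points along the fingers, y is the direction in which the jaws open and shut (so a half turn about z gives the same grasp; the last joint's range is limited). The gripper opens to 94 mm and grips with 3 to 60 N. Pads are 16 mm wide; open, the fingers measure 119 mm over their backs; the gripper's body (75 mm by 177 mm) begins 78 mm behind the grasp point.
Start: joints at [-1.436, 0.276, 1.505, -0, 1.361, -0.121], TCP at [0.145, -0.556, 0.205] pointing down, gripper open.
Joint ranges: [-2.89, 2.89], [-0.75, 2.08], [0.22, 2.7], [-1.18, 4.32], [0.11, 2.71], [-2.7, 2.7]. Speed limits (rad/s): [2.57, 2.57, 3.14, 3.14, 3.14, 3.14].

INTERFACE

Orientations are given as a 3x3 rotation matrix whose columns are the frame's x, y, z axes.
In Python, from plant import * gives the robot as it stands. The module is installed in compiled form; this text tells all that it offers.
- The arm moves only by the tool carry_out, never from a script. Its argument "steps" is a list of rows, each an object with "angular": the turn, a rotation vector about the tool's x, y, z in rad, a list of three; "offset": the shift along the tool's x, y, z in mm, a list of three; "hand": the finger opening in mm, from 0 to 94. In form: [{"angular": [wx, wy, wz], "offset": [dx, dy, dz], "hand": hand}, ...]. A call has 1 to 10 rows; each row is the pose to reach, as a shift and turn from the pose measured when the call began, along the tool's axes at that moment; what a row does not reach only later rows make up. A row lasts 1/10 s, in which the tool goes at most 50 mm and 8.59 degrees, less where a joint would pass 70% of its speed; a pose out of reach is approached as far as the arm can. A call with a gripper value outside its range is refused whole. The fingers move at their own pace and stop on an object; the grip force is fixed at half the most. Time passes only in rows, so rows that repeat a pose let the fingers close. It gives the time, the measured TCP pose, the force and the opening at its end, in the units of the state.
- observe(): the state, without advancing time (a new reading comes with each control period).
- camera(name): name is "side" or "top"; returns a dict with "pixels" (480x640x3 uint8, red, green, blue), "mtx" (3x3 intrinsics, pixels), "world_to_cam" (4x4, takes a point from world to camera coordinates). Camera axes: x right, y down, z forward; pixel columns grow to the right and rows downward; lengths in m; the calibration is good to about 2 mm. A picture is of the moment at which its call begins. There is no depth.
- sign_off(): hands the job in, once; it reports no verdict.
The state is a dict: "t": time; "joints": joint angles; "joint_vel": joint speeds; "effort": joint torques, N m; "tool_pos": TCP position; "eef_rot": TCP orientation; "contact_force": force on the tool from outside, world axes, zero at the start; "torque": the same for the moment, N m; "gripper_width": opening from 0.0 (shut) to 1.0 (fully open).
Only numpy, scipy, OpenCV 4.12 (cv2) and the standard library are available. Lean on these libraries where they do the work, as an engineer would, in place of code of your own. Each camera call takes 0.05 s, during which the arm holds its last target. There are 200 camera calls.

## Working session

There is one attempt and no reset: what is moved stays moved. The work goes in short steps, Python scripts to look and compute and a tool call to move; the robot and the scene stay as the last step left them, time stands still between calls to the robot, and variables do not carry over. Pictures are saved under pics/ and viewed, about 12 in all and at most 16, crops included, and the job is handed in when it is done.

Besides the shell and the picture viewer there is one more tool, called after "Call:" as name([rows], argument=value, ...), one row to a line, values as JSON. carry_out: Moves the arm, as the interface text tells. Its arguments: {"type":"object","properties":{"steps":{"type":"array"}},"required":["steps"]}

```bash
mkdir -p pics; python3 - <<'E'
from plant import *
import cv2,numpy as np
for n in("side","top"):
    c=camera(n);cv2.imwrite(f"pics/{n}0.png",c["pixels"][:,:,::-1]);np.savez(n+"0.npz",**c)
    print(n,c["mtx"].round(1).tolist(),np.linalg.inv(c["world_to_cam"]).round(3).tolist())
s=observe();print(s["t"],s["tool_pos"],np.round(s["eef_rot"],3).tolist(),s["gripper_width"])
E
```

```text
side [[615.1, 0.0, 324.0], [0.0, 615.1, 238.8], [0.0, 0.0, 1.0]] [[-0.899, -0.254, 0.357, -0.014], [-0.438, 0.553, -0.709, 1.025], [-0.017, -0.793, -0.609, 0.912], [0.0, 0.0, 0.0, 1.0]]
top [[509.4, 0.0, 320.6], [0.0, 509.4, 240.2], [0.0, 0.0, 1.0]] [[0.003, -0.998, 0.065, 0.409], [-1.0, -0.003, 0.006, -0.0], [-0.005, -0.065, -0.998, 1.346], [0.0, 0.0, 0.0, 1.0]]
0.1 [ 0.1454044  -0.55579412  0.20471547] [[0.967, 0.253, -0.0], [0.253, -0.967, 0.002], [0.0, -0.002, -1.0]] 0.9981684713233168
```

View pics/top0.png

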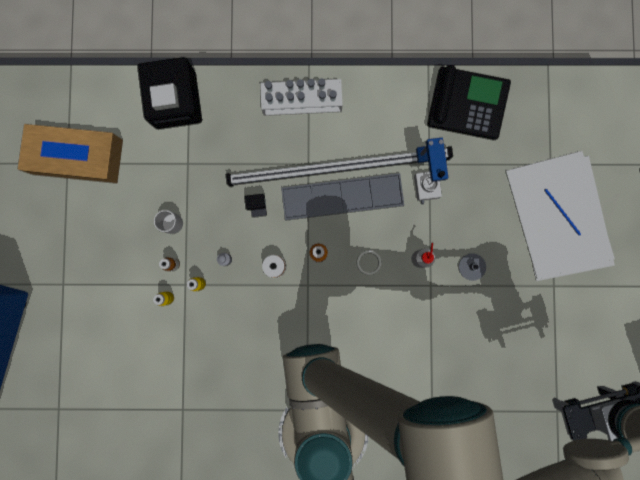

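View pics/side0.png

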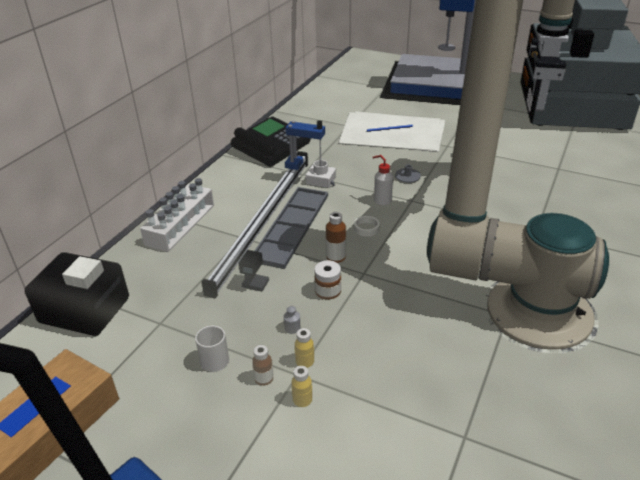

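The top view shows the beaker at (166,221), the amber small bottle at (167,264), the jar at (273,266), the tall bottle at (319,253) and the cover at (472,267). The tray runs from (283,205) to (403,190), with the wash station at its right (-y) end, (428,185). The side view agrees. The yellow bottles are decoys.

```bash
cat > h.py <<'E'
import numpy as np,cv2
def ray(c,uv,z):
    T=np.linalg.inv(c["world_to_cam"]);d=T[:3,:3]@np.linalg.solve(c["mtx"],[uv[0],uv[1],1]);o=T[:3,3]
    return (o+d*(z-o[2])/d[2])[:2]
def proj(c,p):
    q=c["mtx"]@(c["world_to_cam"]@[*p,1])[:3];return q[:2]/q[2]
def px(c,uv,z):return ray(c,uv,z).round(4).tolist()
E
python3 - <<'E'
from h import *
c=dict(np.load("top0.npz"));im=c["pixels"]
crop=lambda u0,v0,w,h,s:cv2.resize(im[v0:v0+h,u0:u0+w,::-1],None,fx=s,fy=s,interpolation=cv2.INTER_CUBIC)
a=crop(140,195,200,115,4);b=crop(270,130,230,160,3.4)
cv2.imwrite("pics/ca.png",a);cv2.imwrite("pics/cb.png",b)
hsv=cv2.cvtColor(im,cv2.COLOR_RGB2HSV)
g=hsv[...,2];s=hsv[...,1]
# white caps
m=((g>170)&(s<40)).astype(np.uint8)
n,l,st,ce=cv2.connectedComponentsWithStats(m)
for i in range(1,n):
    if st[i,4]>15 and 130<ce[i][0]<500 and 150<ce[i][1]<310: print("white",st[i].tolist(),ce[i].round(1))
cs=[im[v,u].tolist() for u,v in((300,200),(345,192),(240,300),(290,190),(472,272))];print(cs)
E
```

```text
[[84, 87, 94], [84, 89, 96], [133, 136, 127], [85, 90, 95], [89, 93, 99]]
```

View pics/ca.png

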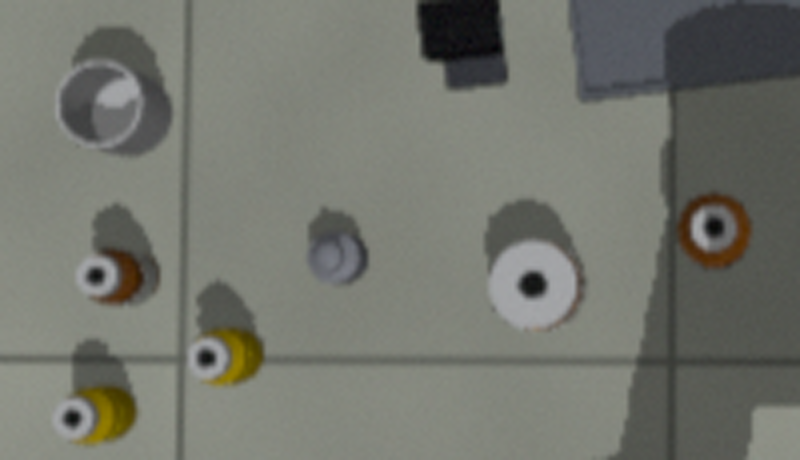

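View pics/cb.png

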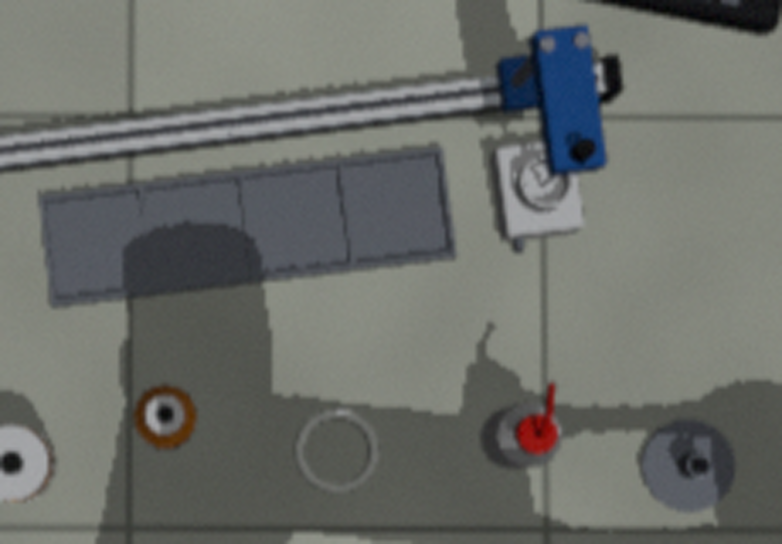

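```bash
python3 - <<'E'
from h import *
c=dict(np.load("top0.npz"));sd=dict(np.load("side0.npz"))
A=lambda x,y:((x+.5)/4-.5+140,(y+.5)/4-.5+195)
B=lambda x,y:((x+.5)/3.4-.5+270,(y+.5)/3.4-.5+130)
pts=dict(beaker=(A(99,104),.07),small=(A(95,276),.078),weight=(A(328,256),.056),jar=(A(533,285),.064),tall=(A(714,228),.12),cov_ch=(B(698,464),.036),cov_disc=(B(687,466),.008),tape=(B(337,450),.019),wash=(B(537,434),.1))
for k,(uv,z) in pts.items():
    p=ray(c,uv,z);print(k,p.round(4),"side base/top px",proj(sd,(*p,0)).round(0),proj(sd,(*p,z)).round(0))
C=[ray(c,B(*q),.014) for q in((39,195),(439,148),(455,257),(52,306))]
print(np.round(C,4).tolist(),[np.linalg.norm(C[i]-C[i-1]).round(4) for i in range(4)])
o=np.mean(C,0);d=(C[0]-C[1])+(C[3]-C[2]);y=d/np.linalg.norm(d);x=np.array([y[1],-y[0]])
print("tray",o.round(4),"yaw",np.arctan2(-y[0],y[1]).round(4))
for q in(-.117,-.039,.039,.117):print(q,(o+q*y).round(4))
E
```

```text
beaker [0.5405 0.401 ] side base/top px [216. 361.] [212. 336.]
small [0.4321 0.3985] side base/top px [265. 379.] [262. 350.]
weight [0.4456 0.2578] side base/top px [294. 328.] [293. 308.]
jar [0.4275 0.1269] side base/top px [330. 291.] [329. 269.]
tall [0.4613 0.0127] side base/top px [338. 257.] [337. 215.]
cov_ch [ 0.4287 -0.3887] side base/top px [409. 177.] [410. 166.]
cov_disc [ 0.4276 -0.3885] side base/top px [409. 178.] [409. 175.]
tape [ 0.4389 -0.1181] side base/top px [368. 229.] [368. 223.]
wash [ 0.449  -0.2546] side base/top px [384. 200.] [386. 168.]
[[0.6362, 0.112], [0.6737, -0.1985], [0.5885, -0.2103], [0.5497, 0.1013]] [np.float64(0.0872), np.float64(0.3128), np.float64(0.086), np.float64(0.3139)]
tray [ 0.612  -0.0489] yaw 0.122
-0.117 [ 0.6262 -0.165 ]
-0.039 [ 0.6167 -0.0876]
0.039 [ 0.6073 -0.0102]
0.117 [0.5978 0.0673]
```

```bash
cat >> h.py <<'E'
P=dict(beaker=(.5405,.401),small=(.4321,.3985),jar=(.4275,.1269),tall=(.4613,.0127),cover=(.4287,-.3887),t1=(.6262,-.165),t2=(.6167,-.0876),t3=(.6073,-.0102),t4=(.5978,.0673))
def to(xy,z,a=1.693):
    from plant import observe
    from scipy.spatial.transform import Rotation as Ro
    s=observe();R=np.array(s["eef_rot"]);x=np.array([np.cos(a),np.sin(a),0]);zz=np.array([0,0,-1]);D=np.c_[x,np.cross(zz,x),zz]
    d=np.r_[xy,z]-s["tool_pos"]
    print("t",round(s["t"],2),"off",(R.T@d*1000).round(1).tolist(),"turn",Ro.from_matrix(R.T@D).as_rotvec().round(4).tolist(),"w",round(s["gripper_width"]*94,1),"F",np.round(s["contact_force"],1).tolist())
E
python3 - <<'E'
from h import *
to(P["beaker"],.15)
x=np.array([np.cos(1.693),np.sin(1.693)]);y=np.array([x[1],-x[0]])
for k,p in P.items():print(k,[round(1000*float(np.dot(p,q)),1) for q in(x,y)])
E
```

```text
t 0.1 off [624.4, -825.6, 56.1] turn [-0.0012, -0.0013, -1.4372] w 93.8 F [0.1, -0.2, -1.0]
beaker [332.1, 585.4]
small [342.9, 477.5]
jar [73.8, 439.8]
tall [-43.6, 459.4]
cover [-438.1, 378.1]
t1 [-240.1, 601.4]
t2 [-162.1, 601.4]
t3 [-84.2, 601.5]
t4 [-6.1, 601.5]
```

Call:
carry_out([
  {"angular":[-0.001,-0.001,-1.437],"offset":[624,-826,5],"hand":80},
  {"angular":[-0.001,-0.001,-1.437],"offset":[624,-826,5],"hand":80},
  {"angular":[-0.001,-0.001,-1.437],"offset":[624,-826,5],"hand":80},
  {"angular":[-0.001,-0.001,-1.437],"offset":[624,-826,5],"hand":80},
  {"angular":[-0.001,-0.001,-1.437],"offset":[624,-826,5],"hand":80},
  {"angular":[-0.001,-0.001,-1.437],"offset":[624,-826,5],"hand":80},
  {"angular":[-0.001,-0.001,-1.437],"offset":[624,-826,5],"hand":80},
  {"angular":[-0.001,-0.001,-1.437],"offset":[624,-826,5],"hand":80},
  {"angular":[-0.001,-0.001,-1.437],"offset":[624,-826,5],"hand":80},
  {"angular":[-0.001,-0.001,-1.437],"offset":[624,-826,5],"hand":80},
])

```text
t: 1.1
tool_pos: [0.3361, -0.0921, 0.2034]
eef_rot: [[-0.126, 0.992, 0.001], [0.992, 0.126, -0.0], [-0.0, 0.001, -1.0]]
contact_force: [1.5, 0.0, -0.1]
gripper_width: 0.853
```

```bash
python3 -c "
from h import *
to(P['beaker'],.15)"
```

```text
t 1.1 off [463.5, 264.7, 53.5] turn [0.0007, 0.0001, 0.0037] w 80.1 F [1.5, 0.0, -0.1]
```

Call:
carry_out([
  {"angular":[0,0,0.004],"offset":[464,265,20],"hand":80},
  {"angular":[0,0,0.004],"offset":[464,265,30],"hand":80},
  {"angular":[0,0,0.004],"offset":[464,265,54],"hand":80},
  {"angular":[0,0,0.004],"offset":[464,265,54],"hand":80},
  {"angular":[0,0,0.004],"offset":[464,265,54],"hand":80},
  {"angular":[0,0,0.004],"offset":[464,265,54],"hand":80},
  {"angular":[0,0,0.004],"offset":[464,265,54],"hand":80},
  {"angular":[0,0,0.004],"offset":[464,265,54],"hand":80},
  {"angular":[0,0,0.004],"offset":[464,265,54],"hand":80},
  {"angular":[0,0,0.004],"offset":[464,265,54],"hand":80},
])

```text
t: 2.1
tool_pos: [0.526, 0.3676, 0.153]
eef_rot: [[-0.122, 0.993, -0.0], [0.993, 0.122, -0.001], [-0.001, -0.0, -1.0]]
contact_force: [0.6, 0.0, -0.2]
gripper_width: 0.847
```

```bash
python3 -c "
from h import *
to(P['beaker'],.034)"
```

```text
t 2.1 off [31.5, 18.5, 119.0] turn [-0.0002, 0.0007, 0.0002] w 79.7 F [0.6, 0.0, -0.2]
```

Call:
carry_out([
  {"angular":[0,0,0],"offset":[31.5,18.5,0],"hand":80},
  {"angular":[0,0,0],"offset":[31.5,18.5,40],"hand":80},
  {"angular":[0,0,0],"offset":[31.5,18.5,80],"hand":80},
  {"angular":[0,0,0],"offset":[31.5,18.5,119],"hand":80},
  {"angular":[0,0,0],"offset":[31.5,18.5,119],"hand":80},
  {"angular":[0,0,0],"offset":[31.5,18.5,119],"hand":70},
  {"angular":[0,0,0],"offset":[31.5,18.5,119],"hand":45},
  {"angular":[0,0,0],"offset":[31.5,18.5,119],"hand":45},
  {"angular":[0,0,0],"offset":[31.5,18.5,119],"hand":45},
  {"angular":[0,0,0],"offset":[31.5,18.5,119],"hand":45},
])

```text
t: 3.1
tool_pos: [0.542, 0.4018, 0.0366]
eef_rot: [[-0.122, 0.993, 0.004], [0.993, 0.122, 0.002], [0.001, 0.004, -1.0]]
contact_force: [0.5, 0.0, 6.1]
gripper_width: 0.592
```

```bash
python3 - <<'E'
from h import *
from plant import *
to(P['t1'],.2)
c=camera("side");cv2.imwrite("pics/s1.png",c["pixels"][260:420,130:370,::-1].repeat(2,0).repeat(2,1))
E
```

```text
t 3.1 off [-572.6, 15.0, -164.0] turn [0.0041, -0.0011, 0.0002] w 55.7 F [0.5, 0.0, 6.1]
```

View pics/s1.png

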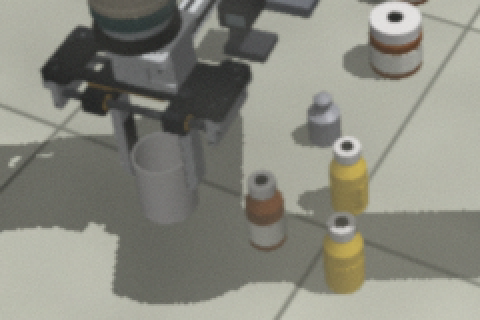

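Call:
carry_out([
  {"angular":[0.004,0,0],"offset":[0,0,-30],"hand":45},
  {"angular":[0.004,0,0],"offset":[0,0,-70],"hand":45},
  {"angular":[0.004,0,0],"offset":[0,0,-110],"hand":45},
  {"angular":[0.004,0,0],"offset":[-30,0,-120],"hand":45},
  {"angular":[0.004,0,0],"offset":[-75,4,-120],"hand":45},
  {"angular":[0.004,0,0],"offset":[-120,8,-120],"hand":45},
  {"angular":[0.004,0,0],"offset":[-165,10,-120],"hand":45},
  {"angular":[0.004,0,0],"offset":[-210,15,-120],"hand":45},
  {"angular":[0.004,0,0],"offset":[-255,15,-120],"hand":45},
  {"angular":[0.004,0,0],"offset":[-300,15,-120],"hand":45},
])

```text
t: 4.15
tool_pos: [0.5931, 0.1039, 0.1567]
eef_rot: [[-0.122, 0.993, 0.001], [0.993, 0.122, 0.001], [0.001, 0.001, -1.0]]
contact_force: [0.6, -0.1, -0.2]
gripper_width: 0.587
```

```bash
python3 -c "
from h import *
to(P['t1'],.0406)"
```

```text
t 4.15 off [-271.1, -0.0, 115.8] turn [0.0007, -0.0011, 0.0002] w 55.1 F [0.6, -0.1, -0.2]
```

Call:
carry_out([
  {"angular":[0,0,0],"offset":[-45,0,0],"hand":45},
  {"angular":[0,0,0],"offset":[-90,0,0],"hand":45},
  {"angular":[0,0,0],"offset":[-135,0,0],"hand":45},
  {"angular":[0,0,0],"offset":[-180,0,0],"hand":45},
  {"angular":[0,0,0],"offset":[-225,0,0],"hand":45},
  {"angular":[0,0,0],"offset":[-255,0,0],"hand":45},
  {"angular":[0,0,0],"offset":[-271,0,0],"hand":45},
  {"angular":[0,0,0],"offset":[-271,0,30],"hand":45},
  {"angular":[0,0,0],"offset":[-271,0,60],"hand":45},
  {"angular":[0,0,0],"offset":[-271,0,80],"hand":45},
])

```text
t: 5.15
tool_pos: [0.625, -0.1638, 0.0748]
eef_rot: [[-0.122, 0.993, -0.002], [0.993, 0.122, 0.003], [0.003, -0.001, -1.0]]
contact_force: [0.5, 0.1, 0.6]
gripper_width: 0.593
```

```bash
python3 - <<'E'
from h import *
from plant import *
to(P['t1'],.0406)
c=camera("side");cv2.imwrite("pics/s2.png",cv2.resize(c["pixels"][110:310,180:440,::-1],None,fx=3,fy=3))
E
```

```text
t 5.15 off [-1.4, 1.1, 34.2] turn [-0.0014, -0.003, 0.0003] w 55.7 F [0.5, 0.1, 0.6]
```

View pics/s2.png

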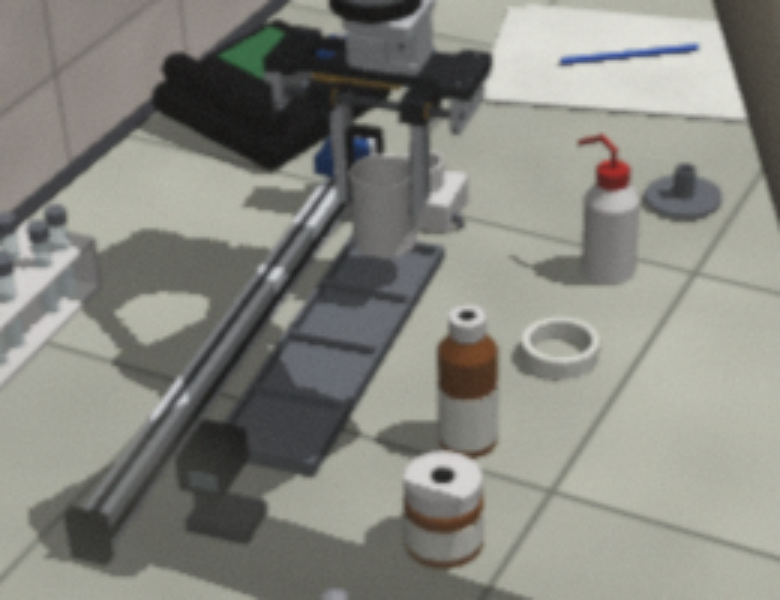

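The beaker hangs upright over the end compartment at crop (380,200), with clear space all round. Next: lower and release.

Call:
carry_out([
  {"angular":[-0.001,-0.003,0],"offset":[-1.4,1.1,12],"hand":45},
  {"angular":[-0.001,-0.003,0],"offset":[-1.4,1.1,24],"hand":45},
  {"angular":[-0.001,-0.003,0],"offset":[-1.4,1.1,31],"hand":45},
  {"angular":[-0.001,-0.003,0],"offset":[-1.4,1.1,34],"hand":45},
  {"angular":[-0.001,-0.003,0],"offset":[-1.4,1.1,34],"hand":45},
  {"angular":[-0.001,-0.003,0],"offset":[-1.4,1.1,34],"hand":45},
  {"angular":[-0.001,-0.003,0],"offset":[-1.4,1.1,34],"hand":58},
  {"angular":[-0.001,-0.003,0],"offset":[-1.4,1.1,34],"hand":80},
  {"angular":[-0.001,-0.003,0],"offset":[-1.4,1.1,34],"hand":80},
  {"angular":[-0.001,-0.003,0],"offset":[-1.4,1.1,34],"hand":80},
])

```text
t: 6.2
tool_pos: [0.6243, -0.1641, 0.0374]
eef_rot: [[-0.122, 0.992, -0.005], [0.992, 0.122, 0.002], [0.002, -0.005, -1.0]]
contact_force: [0.8, -0.1, 0.5]
gripper_width: 0.829
```

```bash
python3 -c "
from h import *
to(P['cover'],.2)"
```

```text
t 6.2 off [-198.5, -222.4, -161.9] turn [-0.0052, -0.0024, 0.0006] w 77.9 F [0.8, -0.1, 0.5]
```

Call:
carry_out([
  {"angular":[0,0,0],"offset":[0,0,-20],"hand":80},
  {"angular":[0,0,0],"offset":[0,0,-65],"hand":70},
  {"angular":[0,0,0],"offset":[0,0,-115],"hand":60},
  {"angular":[0,0,0],"offset":[0,0,-165],"hand":60},
  {"angular":[-0.005,-0.002,0],"offset":[-33,-37,-165],"hand":50},
  {"angular":[-0.005,-0.002,0],"offset":[-66,-74,-165],"hand":50},
  {"angular":[-0.005,-0.002,0],"offset":[-99,-111,-165],"hand":50},
  {"angular":[-0.005,-0.002,0],"offset":[-132,-148,-165],"hand":50},
  {"angular":[-0.005,-0.002,0],"offset":[-165,-185,-165],"hand":50},
  {"angular":[-0.005,-0.002,0],"offset":[-198,-222,-165],"hand":50},
])

```text
t: 7.2
tool_pos: [0.4277, -0.3894, 0.2031]
eef_rot: [[-0.123, 0.992, 0.0], [0.992, 0.123, 0.0], [0.0, 0.0, -1.0]]
contact_force: [1.0, -1.1, -0.0]
gripper_width: 0.533
```

```bash
python3 - <<'E'
from h import *
from plant import *
to(P['cover'],.012)
c=camera("side");cv2.imwrite("pics/s3.png",cv2.resize(c["pixels"][120:290,220:440,::-1],None,fx=3,fy=3))
E
```

```text
t 7.2 off [0.6, 1.0, 191.1] turn [0.0002, -0.0001, 0.0007] w 50.1 F [1.0, -1.1, -0.0]
```

View pics/s3.png

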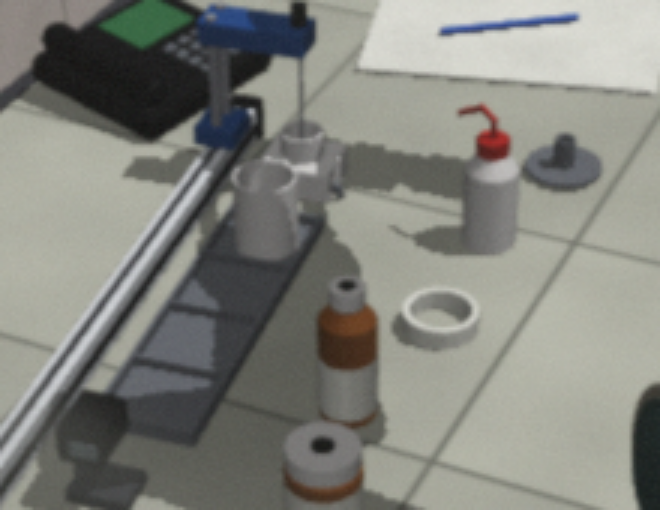

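The beaker stands upright in the compartment next to the wash station, rim centre about (264,175) in the crop. The cover is untouched at (563,165). Going down on the chimney.

Call:
carry_out([
  {"angular":[0,0,0],"offset":[0.6,1,45],"hand":50},
  {"angular":[0,0,0],"offset":[0.6,1,90],"hand":50},
  {"angular":[0,0,0],"offset":[0.6,1,135],"hand":50},
  {"angular":[0,0,0],"offset":[0.6,1,165],"hand":45},
  {"angular":[0,0,0],"offset":[0.6,1,180],"hand":45},
  {"angular":[0,0,0],"offset":[0.6,1,188],"hand":40},
  {"angular":[0,0,0],"offset":[0.6,1,190],"hand":40},
  {"angular":[0,0,0],"offset":[0.6,1,190],"hand":30},
  {"angular":[0,0,0],"offset":[0.6,1,190],"hand":10},
  {"angular":[0,0,0],"offset":[0.6,1,190],"hand":10},
])

```text
t: 8.25
tool_pos: [0.4227, -0.397, 0.014]
eef_rot: [[-0.118, 0.993, -0.004], [0.993, 0.118, -0.007], [-0.007, -0.005, -1.0]]
contact_force: [0.7, 0.2, -0.7]
gripper_width: 0.205
```

```bash
python3 - <<'E'
from h import *
from plant import *
to(P['t1'],.2)
print(observe()["tool_pos"])
c=camera("top");cv2.imwrite("pics/t4.png",cv2.resize(c["pixels"][165:285,370:500,::-1],None,fx=5,fy=5))
E
```

```text
t 8.25 off [205.1, 228.5, -188.6] turn [-0.005, 0.0069, -0.0041] w 19.3 F [0.7, 0.2, -0.7]
[ 0.42268392 -0.39700673  0.01402473]
```

View pics/t4.png

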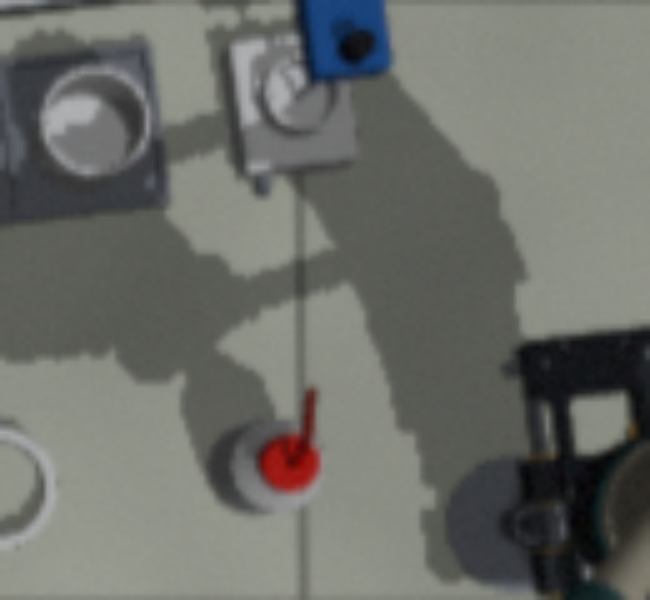

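The beaker rim is centred at crop (97,121), inside the end compartment. The fingers are on the chimney at (535,522), but the tool has shifted about 9 mm. Checking that.

```bash
python3 - <<'E'
from h import *
from plant import *
c=camera("top");print("beaker now",px(c,(389.1,188.8),.074),"chimney",px(c,(476.6,269.0),.036))
s=observe();print(s["t"],s["tool_pos"],s["joint_vel"].round(3) if hasattr(s["joint_vel"],"round") else s["joint_vel"],s["contact_force"],s["torque"],s["joints"],np.round(s["eef_rot"],3).tolist())
E
```

```text
beaker now [0.6219, -0.165] chimney [0.4214, -0.3928]
8.35 [ 0.42270356 -0.3970541   0.01405284] [-0.002 -0.001  0.     0.001 -0.     0.001] [ 0.2009764  -0.86523021  2.1718741 ] [ 0.04180602 -0.21354685  0.03295971] [-0.86868431  0.44859968  1.76185006 -0.0099365   0.92799292 -0.98070722] [[-0.118, 0.993, -0.004], [0.993, 0.118, -0.008], [-0.007, -0.005, -1.0]]
```

Call:
carry_out([
  {"angular":[-0.005,0.007,-0.004],"offset":[0,0,-10],"hand":10},
  {"angular":[-0.005,0.007,-0.004],"offset":[0,0,-30],"hand":10},
  {"angular":[-0.005,0.007,-0.004],"offset":[0,0,-70],"hand":10},
  {"angular":[-0.005,0.007,-0.004],"offset":[0,0,-110],"hand":10},
  {"angular":[-0.005,0.007,-0.004],"offset":[0,0,-150],"hand":10},
  {"angular":[-0.005,0.007,-0.004],"offset":[0,0,-190],"hand":10},
  {"angular":[-0.005,0.007,-0.004],"offset":[30,35,-190],"hand":10},
  {"angular":[-0.005,0.007,-0.004],"offset":[60,70,-190],"hand":10},
  {"angular":[-0.005,0.007,-0.004],"offset":[90,100,-190],"hand":10},
  {"angular":[-0.005,0.007,-0.004],"offset":[90,100,-190],"hand":10},
])

```text
t: 9.35
tool_pos: [0.5147, -0.2903, 0.2038]
eef_rot: [[-0.127, 0.992, 0.002], [0.992, 0.127, 0.002], [0.002, 0.003, -1.0]]
contact_force: [-0.2, -0.4, -0.9]
gripper_width: 0.198
```

```bash
python3 - <<'E'
from h import *
to((.622,-.165),.14)
E
```

```text
t 9.35 off [110.6, 122.2, 64.3] turn [0.0026, -0.0018, 0.005] w 18.6 F [-0.2, -0.4, -0.9]
```

Call:
carry_out([
  {"angular":[0.003,-0.002,0.005],"offset":[25,28,0],"hand":10},
  {"angular":[0.003,-0.002,0.005],"offset":[50,56,0],"hand":10},
  {"angular":[0.003,-0.002,0.005],"offset":[75,84,0],"hand":10},
  {"angular":[0.003,-0.002,0.005],"offset":[98,108,0],"hand":10},
  {"angular":[0.003,-0.002,0.005],"offset":[110.6,122,0],"hand":10},
  {"angular":[0.003,-0.002,0.005],"offset":[110.6,122,30],"hand":10},
  {"angular":[0.003,-0.002,0.005],"offset":[110.6,122,64],"hand":10},
  {"angular":[0.003,-0.002,0.005],"offset":[110.6,122,80],"hand":10},
  {"angular":[0.003,-0.002,0.005],"offset":[110.6,122,85],"hand":10},
  {"angular":[0.003,-0.002,0.005],"offset":[110.6,122,85],"hand":10},
])

```text
t: 10.35
tool_pos: [0.6213, -0.1658, 0.1191]
eef_rot: [[-0.121, 0.993, -0.002], [0.993, 0.121, -0.0], [-0.0, -0.002, -1.0]]
contact_force: [0.3, 0.6, -0.6]
gripper_width: 0.199
```

```bash
python3 - <<'E'
from h import *
from plant import *
to((.622,-.165),.084)
c=camera("side");np.savez("s5.npz",**c);a=cv2.resize(c["pixels"][130:230,260:390,::-1],None,fx=6,fy=6,interpolation=cv2.INTER_CUBIC)
cv2.imwrite("pics/s5.png",a)
E
```

```text
t 10.35 off [0.7, 0.9, 35.1] turn [-0.0016, 0.0, -0.0006] w 18.7 F [0.3, 0.6, -0.6]
```

View pics/s5.png

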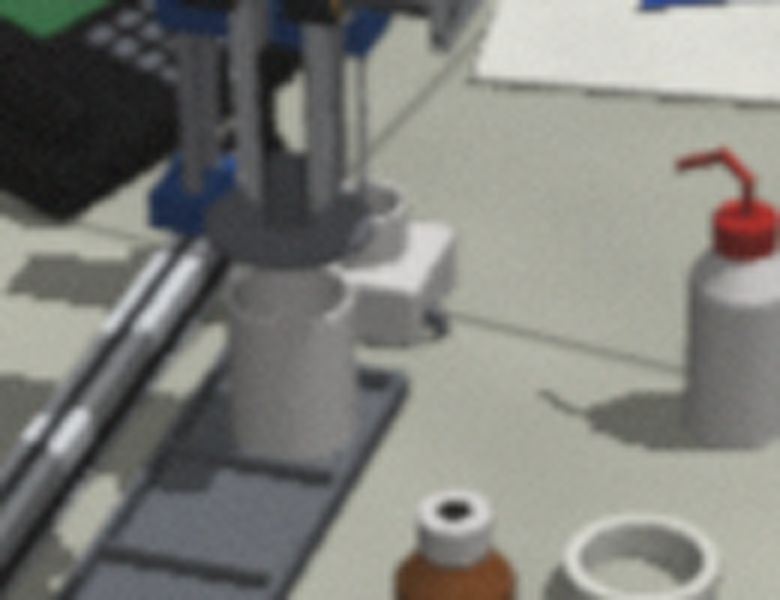

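The cover hangs over the beaker: disc centre about (288,219) in the crop, rim centre about (291,289).

```bash
python3 - <<'E'
from h import *
c=dict(np.load("s5.npz"));f=lambda x,y:((x+.5)/6-.5+260,(y+.5)/6-.5+130)
print("disc front",px(c,f(288,268),.109),"centre",px(c,f(288,219),.109),"rim c",px(c,f(291.5,289),.074),"rim front",px(c,f(291.5,325),.074))
for n,p in dict(disc=(.6213,-.1658,.109),rim=(.622,-.165,.074)).items():
    u=proj(c,p);print(n,((u-[260,130]+.5)*6-.5).round(0))
E
```

```text
disc front [0.6096, -0.1304] centre [0.6276, -0.1656] rim c [0.6276, -0.1662] rim front [0.6145, -0.1406]
disc [302. 222.]
rim [302. 293.]
```

Call:
carry_out([
  {"angular":[0,0,0],"offset":[0,0,12],"hand":10},
  {"angular":[0,0,0],"offset":[0,0,22],"hand":10},
  {"angular":[0,0,0],"offset":[0,0,29],"hand":10},
  {"angular":[0,0,0],"offset":[0,0,33],"hand":10},
  {"angular":[0,0,0],"offset":[0,0,35],"hand":10},
  {"angular":[0,0,0],"offset":[0,0,35],"hand":10},
  {"angular":[0,0,0],"offset":[0,0,35],"hand":10},
  {"angular":[0,0,0],"offset":[0,0,35],"hand":24},
  {"angular":[0,0,0],"offset":[0,0,35],"hand":50},
  {"angular":[0,0,0],"offset":[0,0,35],"hand":50},
])

```text
t: 11.4
tool_pos: [0.622, -0.1658, 0.0848]
eef_rot: [[-0.121, 0.993, 0.0], [0.993, 0.121, -0.001], [-0.001, 0.0, -1.0]]
contact_force: [-0.3, 0.1, -0.0]
gripper_width: 0.388
```

```bash
python3 - <<'E'
from h import *
to((.56,.0),.2)
E
```

```text
t 11.4 off [172.0, -41.4, -115.3] turn [0.0, 0.0007, -0.0005] w 36.5 F [-0.3, 0.1, -0.0]
```

Call:
carry_out([
  {"angular":[0,0,0],"offset":[0,0,-5],"hand":50},
  {"angular":[0,0,0],"offset":[0,0,-35],"hand":60},
  {"angular":[0,0,0],"offset":[0,0,-80],"hand":60},
  {"angular":[0,0,0],"offset":[20,0,-115],"hand":60},
  {"angular":[0,0,0],"offset":[66,-10,-115],"hand":60},
  {"angular":[0,0,0],"offset":[114,-22,-115],"hand":60},
  {"angular":[0,0,0],"offset":[162,-34,-115],"hand":60},
  {"angular":[0,0,0],"offset":[210,-46,-115],"hand":60},
  {"angular":[0,0,0],"offset":[258,-58,-115],"hand":60},
  {"angular":[0,0,0],"offset":[306,-70,-115],"hand":60},
])

```text
t: 12.4
tool_pos: [0.5144, 0.1312, 0.1999]
eef_rot: [[-0.121, 0.993, 0.001], [0.993, 0.121, -0.0], [-0.0, 0.001, -1.0]]
contact_force: [0.2, 0.9, -0.2]
gripper_width: 0.639
```

```bash
python3 - <<'E'
from h import *
from plant import *
to(P["small"],.13)
c=camera("side");cv2.imwrite("pics/s6.png",cv2.resize(c["pixels"][130:240,250:400,::-1],None,fx=5,fy=5,interpolation=cv2.INTER_CUBIC))
E
```

```text
t 12.4 off [275.3, -49.4, 69.7] turn [0.0007, 0.0005, -0.0009] w 60.1 F [0.2, 0.9, -0.2]
```

View pics/s6.png

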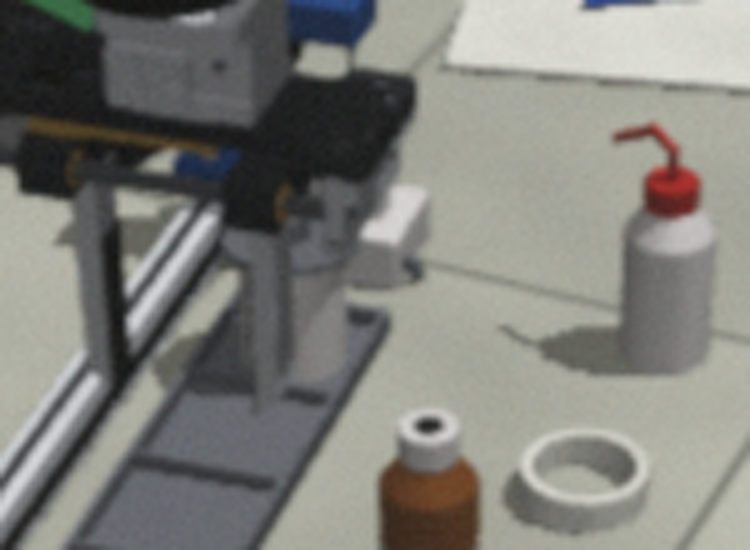

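Call:
carry_out([
  {"angular":[0,0,0],"offset":[46,-8,0],"hand":60},
  {"angular":[0,0,0],"offset":[92,-16,0],"hand":60},
  {"angular":[0,0,0],"offset":[138,-25,0],"hand":60},
  {"angular":[0,0,0],"offset":[184,-33,10],"hand":60},
  {"angular":[0,0,0],"offset":[230,-41,30],"hand":60},
  {"angular":[0,0,0],"offset":[265,-48,50],"hand":60},
  {"angular":[0,0,0],"offset":[275.3,-49.4,70],"hand":60},
  {"angular":[0,0,0],"offset":[275.3,-49.4,70],"hand":60},
  {"angular":[0,0,0],"offset":[275.3,-49.4,90],"hand":60},
  {"angular":[0,0,0],"offset":[275.3,-49.4,90],"hand":60},
])

```text
t: 13.45
tool_pos: [0.4262, 0.4044, 0.111]
eef_rot: [[-0.125, 0.992, -0.006], [0.992, 0.125, 0.004], [0.005, -0.005, -1.0]]
contact_force: [-0.4, -1.6, 0.5]
gripper_width: 0.64
```

```bash
python3 - <<'E'
from h import *
to(P["small"],.020)
E
```

```text
t 13.45 off [-7.0, 5.6, 91.0] turn [-0.0051, -0.0048, 0.0032] w 60.1 F [-0.4, -1.6, 0.5]
```

Call:
carry_out([
  {"angular":[-0.005,-0.005,0.003],"offset":[-7,5.6,0],"hand":60},
  {"angular":[-0.005,-0.005,0.003],"offset":[-7,5.6,0],"hand":60},
  {"angular":[-0.005,-0.005,0.003],"offset":[-7,5.6,10],"hand":60},
])

```text
t: 13.75
tool_pos: [0.4346, 0.3986, 0.1031]
eef_rot: [[-0.121, 0.993, 0.004], [0.993, 0.121, 0.003], [0.002, 0.004, -1.0]]
contact_force: [-0.5, 0.5, 0.1]
gripper_width: 0.639
```

```bash
python3 - <<'E'
from h import *
to(P["small"],.020)
E
```

```text
t 13.75 off [0.0, -2.9, 83.1] turn [0.0045, -0.0023, -0.0012] w 60.0 F [-0.5, 0.5, 0.1]
```

Call:
carry_out([
  {"angular":[0.004,-0.002,0],"offset":[0,-2.5,15],"hand":60},
  {"angular":[0.004,-0.002,0],"offset":[0,-2.5,35],"hand":60},
  {"angular":[0.004,-0.002,0],"offset":[0,-2.5,55],"hand":60},
  {"angular":[0.004,-0.002,0],"offset":[0,-2.5,72],"hand":60},
  {"angular":[0.004,-0.002,0],"offset":[0,-2.5,82],"hand":60},
  {"angular":[0.004,-0.002,0],"offset":[0,-2.5,83],"hand":60},
  {"angular":[0.004,-0.002,0],"offset":[0,-2.5,83],"hand":50},
  {"angular":[0.004,-0.002,0],"offset":[0,-2.5,83],"hand":25},
  {"angular":[0.004,-0.002,0],"offset":[0,-2.5,83],"hand":25},
  {"angular":[0.004,-0.002,0],"offset":[0,-2.5,83],"hand":25},
])

```text
t: 14.75
tool_pos: [0.4332, 0.399, 0.021]
eef_rot: [[-0.121, 0.993, 0.002], [0.993, 0.121, 0.002], [0.001, 0.002, -1.0]]
contact_force: [0.8, 0.3, 1.0]
gripper_width: 0.38
```

```bash
python3 - <<'E'
from h import *
to(P["t2"],.14)
E
```

```text
t 14.75 off [-505.0, 123.7, -119.4] turn [0.0024, -0.0013, -0.0011] w 35.7 F [0.8, 0.3, 1.0]
```

Call:
carry_out([
  {"angular":[0,0,0],"offset":[0,0,-20],"hand":25},
  {"angular":[0,0,0],"offset":[0,0,-60],"hand":25},
  {"angular":[0,0,0],"offset":[0,0,-105],"hand":25},
  {"angular":[0,0,0],"offset":[-15,4,-140],"hand":25},
  {"angular":[0,0,0],"offset":[-55,14,-150],"hand":25},
  {"angular":[0,0,0],"offset":[-100,25,-150],"hand":25},
  {"angular":[0,0,0],"offset":[-145,36,-150],"hand":25},
  {"angular":[0,0,0],"offset":[-190,47,-150],"hand":25},
  {"angular":[0,0,0],"offset":[-235,58,-150],"hand":25},
  {"angular":[0,0,0],"offset":[-280,69,-150],"hand":25},
])

```text
t: 15.75
tool_pos: [0.5354, 0.1274, 0.1711]
eef_rot: [[-0.121, 0.993, 0.003], [0.993, 0.121, 0.002], [0.001, 0.003, -1.0]]
contact_force: [0.3, -0.3, -1.3]
gripper_width: 0.375
```

```bash
python3 - <<'E'
from h import *
to(P["t2"],.025)
E
```

```text
t 15.75 off [-223.5, 54.3, 146.0] turn [0.003, -0.0014, -0.001] w 35.3 F [0.3, -0.3, -1.3]
```

Call:
carry_out([
  {"angular":[0.003,-0.001,0],"offset":[-42,10,0],"hand":25},
  {"angular":[0.003,-0.001,0],"offset":[-86,21,0],"hand":25},
  {"angular":[0.003,-0.001,0],"offset":[-130,32,0],"hand":25},
  {"angular":[0.003,-0.001,0],"offset":[-174,43,0],"hand":25},
  {"angular":[0.003,-0.001,0],"offset":[-208,51,0],"hand":25},
  {"angular":[0.003,-0.001,0],"offset":[-223.5,54.3,0],"hand":25},
  {"angular":[0.003,-0.001,0],"offset":[-223.5,54.3,30],"hand":25},
  {"angular":[0.003,-0.001,0],"offset":[-223.5,54.3,65],"hand":25},
  {"angular":[0.003,-0.001,0],"offset":[-223.5,54.3,95],"hand":25},
  {"angular":[0.003,-0.001,0],"offset":[-223.5,54.3,100],"hand":25},
])

```text
t: 16.75
tool_pos: [0.613, -0.086, 0.0673]
eef_rot: [[-0.121, 0.993, -0.008], [0.993, 0.121, 0.003], [0.004, -0.008, -1.0]]
contact_force: [0.3, 0.2, -1.6]
gripper_width: 0.378
```

```bash
python3 - <<'E'
from h import *
to(P["t2"],.025)
E
```

```text
t 16.75 off [-2.2, 3.8, 42.3] turn [-0.0077, -0.004, -0.0006] w 35.5 F [0.3, 0.2, -1.6]
```

Call:
carry_out([
  {"angular":[-0.008,-0.004,0],"offset":[-2,3.8,8],"hand":25},
  {"angular":[-0.008,-0.004,0],"offset":[-2,3.8,22],"hand":25},
  {"angular":[-0.008,-0.004,0],"offset":[-2,3.8,34],"hand":25},
  {"angular":[-0.008,-0.004,0],"offset":[-2,3.8,40],"hand":25},
  {"angular":[-0.008,-0.004,0],"offset":[-2,3.8,42],"hand":25},
  {"angular":[-0.008,-0.004,0],"offset":[-2,3.8,42],"hand":25},
  {"angular":[-0.008,-0.004,0],"offset":[-2,3.8,42],"hand":25},
  {"angular":[-0.008,-0.004,0],"offset":[-2,3.8,42],"hand":38},
  {"angular":[-0.008,-0.004,0],"offset":[-2,3.8,42],"hand":55},
  {"angular":[-0.008,-0.004,0],"offset":[-2,3.8,42],"hand":55},
])

```text
t: 17.75
tool_pos: [0.617, -0.0875, 0.0258]
eef_rot: [[-0.121, 0.993, 0.001], [0.993, 0.121, -0.0], [-0.0, 0.001, -1.0]]
contact_force: [0.4, 0.2, 0.2]
gripper_width: 0.536
```

```bash
python3 - <<'E'
from h import *
to(P["tall"],.16)
E
```

```text
t 17.75 off [118.3, -142.3, -134.4] turn [0.0011, 0.0003, -0.0006] w 50.4 F [0.4, 0.2, 0.2]
```

Call:
carry_out([
  {"angular":[0,0,0],"offset":[0,0,-10],"hand":55},
  {"angular":[0,0,0],"offset":[0,0,-45],"hand":55},
  {"angular":[0,0,0],"offset":[0,0,-90],"hand":55},
  {"angular":[0,0,0],"offset":[0,0,-130],"hand":75},
  {"angular":[0,0,0],"offset":[10,-12,-145],"hand":75},
  {"angular":[0,0,0],"offset":[38,-46,-145],"hand":75},
  {"angular":[0,0,0],"offset":[66,-80,-145],"hand":75},
  {"angular":[0,0,0],"offset":[94,-114,-145],"hand":75},
  {"angular":[0,0,0],"offset":[118,-142,-145],"hand":75},
  {"angular":[0,0,0],"offset":[118,-142,-145],"hand":75},
])

```text
t: 18.75
tool_pos: [0.4569, 0.0147, 0.1714]
eef_rot: [[-0.123, 0.992, -0.001], [0.992, 0.123, 0.001], [0.001, -0.001, -1.0]]
contact_force: [1.2, -0.2, 0.1]
gripper_width: 0.799
```

```bash
python3 - <<'E'
from h import *
from plant import *
to(P["tall"],.056)
c=camera("side");cv2.imwrite("pics/s7.png",cv2.resize(c["pixels"][130:280,230:400,::-1],None,fx=4,fy=4,interpolation=cv2.INTER_CUBIC))
E
```

```text
t 18.75 off [-2.7, 4.2, 115.4] turn [-0.001, -0.0012, 0.0016] w 75.1 F [1.2, -0.2, 0.1]
```

View pics/s7.png

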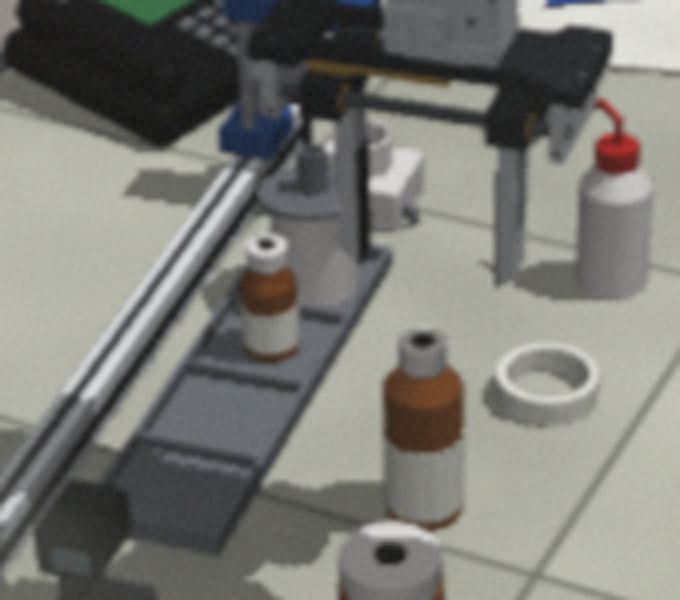

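The covered beaker stands at (310,220), the small bottle upright in the second compartment at (270,300), and the tall bottle is free at (424,430). Descending on it.

Call:
carry_out([
  {"angular":[0,0,0],"offset":[-2.7,4.2,0],"hand":75},
  {"angular":[0,0,0],"offset":[-2.7,4.2,20],"hand":75},
  {"angular":[0,0,0],"offset":[-2.7,4.2,50],"hand":75},
  {"angular":[0,0,0],"offset":[-2.7,4.2,80],"hand":75},
  {"angular":[0,0,0],"offset":[-2.7,4.2,105],"hand":75},
  {"angular":[0,0,0],"offset":[-2.7,4.2,115],"hand":70},
  {"angular":[0,0,0],"offset":[-2.7,4.2,115],"hand":55},
  {"angular":[0,0,0],"offset":[-2.7,4.2,115],"hand":35},
  {"angular":[0,0,0],"offset":[-2.7,4.2,115],"hand":35},
  {"angular":[0,0,0],"offset":[-2.7,4.2,115],"hand":35},
])

```text
t: 19.8
tool_pos: [0.4655, 0.011, 0.0578]
eef_rot: [[-0.123, 0.992, 0.004], [0.992, 0.123, -0.001], [-0.001, 0.004, -1.0]]
contact_force: [-1.0, 0.1, 1.4]
gripper_width: 0.484
```

```bash
python3 - <<'E'
from h import *
to(P["t4"],.14)
E
```

```text
t 19.8 off [39.5, 138.5, -81.7] turn [0.0042, 0.0013, 0.0013] w 45.5 F [-1.0, 0.1, 1.4]
```

Call:
carry_out([
  {"angular":[0,0,0],"offset":[0,0,-10],"hand":35},
  {"angular":[0,0,0],"offset":[0,0,-35],"hand":35},
  {"angular":[0,0,0],"offset":[0,0,-65],"hand":35},
  {"angular":[0.004,0.001,0.001],"offset":[0,10,-80],"hand":35},
  {"angular":[0.004,0.001,0.001],"offset":[12,42,-80],"hand":35},
  {"angular":[0.004,0.001,0.001],"offset":[23,80,-80],"hand":35},
  {"angular":[0.004,0.001,0.001],"offset":[34,118,-80],"hand":35},
  {"angular":[0.004,0.001,0.001],"offset":[39.5,138.5,-70],"hand":35},
  {"angular":[0.004,0.001,0.001],"offset":[39.5,138.5,-50],"hand":35},
  {"angular":[0.004,0.001,0.001],"offset":[39.5,138.5,-40],"hand":35},
])

```text
t: 20.8
tool_pos: [0.5975, 0.0677, 0.0973]
eef_rot: [[-0.123, 0.992, -0.002], [0.992, 0.123, -0.0], [-0.0, -0.002, -1.0]]
contact_force: [0.2, -0.4, -2.8]
gripper_width: 0.487
```

```bash
python3 - <<'E'
from h import *
to(P["t4"],.062)
E
```

```text
t 20.8 off [-0.5, 0.3, 35.3] turn [-0.0018, 0.0, 0.0011] w 45.8 F [0.2, -0.4, -2.8]
```

Call:
carry_out([
  {"angular":[-0.002,0,0],"offset":[-0.5,0.3,10],"hand":35},
  {"angular":[-0.002,0,0],"offset":[-0.5,0.3,22],"hand":35},
  {"angular":[-0.002,0,0],"offset":[-0.5,0.3,30],"hand":35},
  {"angular":[-0.002,0,0],"offset":[-0.5,0.3,34],"hand":35},
  {"angular":[-0.002,0,0],"offset":[-0.5,0.3,35],"hand":35},
  {"angular":[-0.002,0,0],"offset":[-0.5,0.3,35],"hand":35},
  {"angular":[-0.002,0,0],"offset":[-0.5,0.3,35],"hand":35},
  {"angular":[-0.002,0,0],"offset":[-0.5,0.3,35],"hand":48},
  {"angular":[-0.002,0,0],"offset":[-0.5,0.3,35],"hand":70},
  {"angular":[-0.002,0,0],"offset":[-0.5,0.3,35],"hand":70},
])

```text
t: 21.8
tool_pos: [0.5983, 0.0673, 0.0629]
eef_rot: [[-0.123, 0.992, 0.002], [0.992, 0.123, -0.0], [-0.0, 0.002, -1.0]]
contact_force: [-0.9, 1.1, 0.3]
gripper_width: 0.646
```

```bash
python3 - <<'E'
from h import *
to(P["jar"],.17)
E
```

```text
t 21.8 off [80.2, -162.0, -107.3] turn [0.0016, 0.0002, 0.0011] w 60.7 F [-0.9, 1.1, 0.3]
```

Call:
carry_out([
  {"angular":[0,0,0],"offset":[0,0,-5],"hand":75},
  {"angular":[0,0,0],"offset":[0,0,-35],"hand":75},
  {"angular":[0,0,0],"offset":[0,0,-75],"hand":75},
  {"angular":[0,0,0],"offset":[0,0,-107],"hand":80},
  {"angular":[0,0,0],"offset":[18,-36,-107],"hand":80},
  {"angular":[0,0,0],"offset":[38,-76,-107],"hand":80},
  {"angular":[0,0,0],"offset":[58,-116,-107],"hand":80},
  {"angular":[0,0,0],"offset":[75,-152,-90],"hand":80},
  {"angular":[0,0,0],"offset":[80,-162,-65],"hand":80},
  {"angular":[0,0,0],"offset":[80,-162,-50],"hand":80},
])

```text
t: 22.8
tool_pos: [0.4247, 0.1273, 0.1124]
eef_rot: [[-0.125, 0.992, 0.001], [0.992, 0.125, 0.0], [0.0, 0.001, -1.0]]
contact_force: [-0.1, 0.6, -1.5]
gripper_width: 0.852
```

```bash
python3 - <<'E'
from h import *
to(P["jar"],.037)
E
```

```text
t 22.8 off [-0.7, 2.7, 75.4] turn [0.0008, -0.0001, 0.0027] w 80.1 F [-0.1, 0.6, -1.5]
```

Call:
carry_out([
  {"angular":[0,0,0.003],"offset":[-0.7,2.7,0],"hand":80},
  {"angular":[0,0,0.003],"offset":[-0.7,2.7,20],"hand":80},
  {"angular":[0,0,0.003],"offset":[-0.7,2.7,45],"hand":80},
  {"angular":[0,0,0.003],"offset":[-0.7,2.7,70],"hand":80},
  {"angular":[0,0,0.003],"offset":[-0.7,2.7,86],"hand":80},
  {"angular":[0,0,0.003],"offset":[-0.7,2.7,90],"hand":80},
  {"angular":[0,0,0.003],"offset":[-0.7,2.7,90],"hand":65},
  {"angular":[0,0,0.003],"offset":[-0.7,2.7,90],"hand":45},
  {"angular":[0,0,0.003],"offset":[-0.7,2.7,90],"hand":45},
  {"angular":[0,0,0.003],"offset":[-0.7,2.7,90],"hand":45},
])

```text
t: 23.8
tool_pos: [0.4288, 0.1271, 0.0235]
eef_rot: [[-0.122, 0.993, 0.004], [0.993, 0.122, 0.0], [0.0, 0.004, -1.0]]
contact_force: [0.3, -0.8, 3.4]
gripper_width: 0.613
```

```bash
python3 - <<'E'
from h import *
from plant import *
to(P["t3"],.15)
print(observe()["tool_pos"])
c=camera("top");cv2.imwrite("pics/t8.png",cv2.resize(c["pixels"][160:280,260:410,::-1],None,fx=5,fy=5,interpolation=cv2.INTER_CUBIC))
E
```

```text
t 23.8 off [-158.0, 161.0, -126.0] turn [0.0037, -0.0, -0.0003] w 57.6 F [0.3, -0.8, 3.4]
[0.42879163 0.12707822 0.02345412]
```

View pics/t8.png

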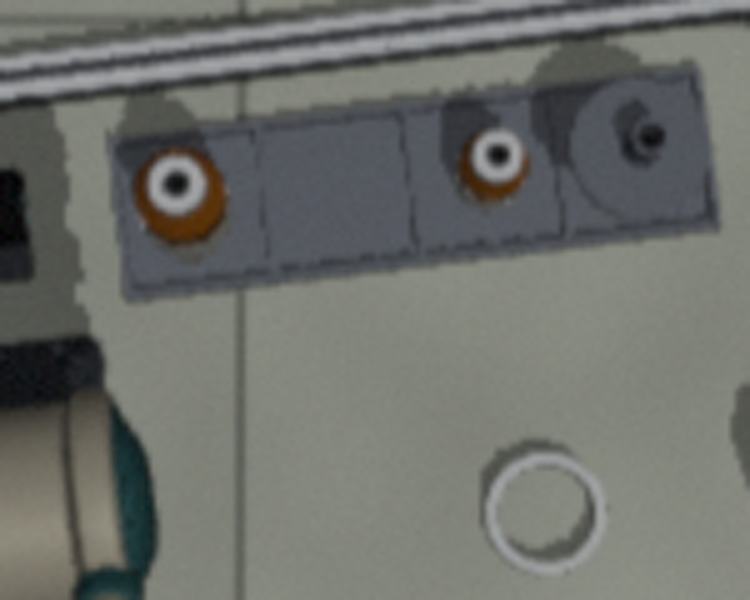

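The tall bottle (180,195), small bottle (495,160) and covered beaker (640,145) each sit in their own compartment. The third compartment is empty, and the jar is gripped at 57.6 mm.

Call:
carry_out([
  {"angular":[0,0,0],"offset":[0,0,-15],"hand":45},
  {"angular":[0,0,0],"offset":[0,0,-55],"hand":45},
  {"angular":[0,0,0],"offset":[0,0,-100],"hand":45},
  {"angular":[0,0,0],"offset":[0,0,-140],"hand":45},
  {"angular":[0.004,0,0],"offset":[-10,10,-150],"hand":45},
  {"angular":[0.004,0,0],"offset":[-40,41,-150],"hand":45},
  {"angular":[0.004,0,0],"offset":[-72,73,-150],"hand":45},
  {"angular":[0.004,0,0],"offset":[-104,106,-150],"hand":45},
  {"angular":[0.004,0,0],"offset":[-136,139,-150],"hand":45},
  {"angular":[0.004,0,0],"offset":[-158,161,-150],"hand":45},
])

```text
t: 24.85
tool_pos: [0.6093, -0.0123, 0.1736]
eef_rot: [[-0.12, 0.993, 0.0], [0.993, 0.12, -0.001], [-0.001, 0.0, -1.0]]
contact_force: [-0.4, -0.1, -1.4]
gripper_width: 0.607
```

```bash
python3 - <<'E'
from h import *
to(P["t3"],.0275)
E
```

```text
t 24.85 off [2.4, -1.7, 146.1] turn [0.0001, 0.0006, -0.0015] w 57.1 F [-0.4, -0.1, -1.4]
```

Call:
carry_out([
  {"angular":[0,0,0],"offset":[2.4,-1.7,0],"hand":45},
  {"angular":[0,0,0],"offset":[2.4,-1.7,20],"hand":45},
  {"angular":[0,0,0],"offset":[2.4,-1.7,50],"hand":45},
  {"angular":[0,0,0],"offset":[2.4,-1.7,80],"hand":45},
  {"angular":[0,0,0],"offset":[2.4,-1.7,105],"hand":45},
  {"angular":[0,0,0],"offset":[2.4,-1.7,115],"hand":45},
  {"angular":[0,0,0],"offset":[2.4,-1.7,115],"hand":45},
])

```text
t: 25.55
tool_pos: [0.6055, -0.0096, 0.0573]
eef_rot: [[-0.121, 0.993, -0.004], [0.993, 0.121, 0.0], [0.001, -0.004, -1.0]]
contact_force: [0.5, 0.5, -0.6]
gripper_width: 0.612
```

```bash
python3 - <<'E'
from h import *
to(P["t3"],.0275)
E
```

```text
t 25.55 off [-0.8, 1.8, 29.8] turn [-0.0037, -0.0006, -0.0012] w 57.5 F [0.5, 0.5, -0.6]
```

Call:
carry_out([
  {"angular":[-0.004,0,0],"offset":[-0.8,1.8,10],"hand":45},
  {"angular":[-0.004,0,0],"offset":[-0.8,1.8,20],"hand":45},
  {"angular":[-0.004,0,0],"offset":[-0.8,1.8,27],"hand":45},
  {"angular":[-0.004,0,0],"offset":[-0.8,1.8,29],"hand":45},
  {"angular":[-0.004,0,0],"offset":[-0.8,1.8,29.5],"hand":45},
  {"angular":[-0.004,0,0],"offset":[-0.8,1.8,29.5],"hand":45},
  {"angular":[-0.004,0,0],"offset":[-0.8,1.8,29.5],"hand":60},
  {"angular":[-0.004,0,0],"offset":[-0.8,1.8,29.5],"hand":76},
  {"angular":[-0.004,0,0],"offset":[-0.8,1.8,29.5],"hand":76},
  {"angular":[-0.004,0,0],"offset":[-0.8,1.8,29.5],"hand":76},
])

```text
t: 26.55
tool_pos: [0.6074, -0.0102, 0.028]
eef_rot: [[-0.121, 0.993, 0.001], [0.993, 0.121, 0.001], [0.0, 0.001, -1.0]]
contact_force: [-0.6, -0.2, -0.4]
gripper_width: 0.802
```

Call:
carry_out([
  {"angular":[0,0,0],"offset":[0,0,-10],"hand":76},
  {"angular":[0,0,0],"offset":[0,0,-50],"hand":76},
  {"angular":[0,0,0],"offset":[0,0,-95],"hand":76},
  {"angular":[0,0,0],"offset":[0,0,-140],"hand":76},
  {"angular":[0,0,0],"offset":[0,0,-180],"hand":76},
  {"angular":[0,0,0],"offset":[0,-45,-190],"hand":76},
  {"angular":[0,0,0],"offset":[0,-95,-190],"hand":76},
  {"angular":[0,0,0],"offset":[0,-145,-190],"hand":76},
  {"angular":[0,0,0],"offset":[0,-195,-190],"hand":76},
  {"angular":[0,0,0],"offset":[0,-240,-190],"hand":76},
])

```text
t: 27.55
tool_pos: [0.3665, -0.0392, 0.2184]
eef_rot: [[-0.121, 0.993, 0.001], [0.993, 0.121, -0.0], [-0.0, 0.001, -1.0]]
contact_force: [-1.3, -0.3, 0.2]
gripper_width: 0.809
```

```bash
python3 - <<'E'
from plant import *
import cv2,numpy as np
for n,(v,u) in dict(side=(130,190),top=(140,130)).items():
    c=camera(n);np.savez(n+"9.npz",**c);h,w=(270,260) if n=="side" else (180,380)
    f=2.2 if n=="side" else 2.1
    cv2.imwrite(f"pics/{n}9.png",cv2.resize(c["pixels"][v:v+h,u:u+w,::-1],None,fx=f,fy=f,interpolation=cv2.INTER_CUBIC))
s=observe();print(s["tool_pos"],s["t"])
E
```

```text
[ 0.36313919 -0.03865189  0.21833509] 27.65
```

View pics/side9.png

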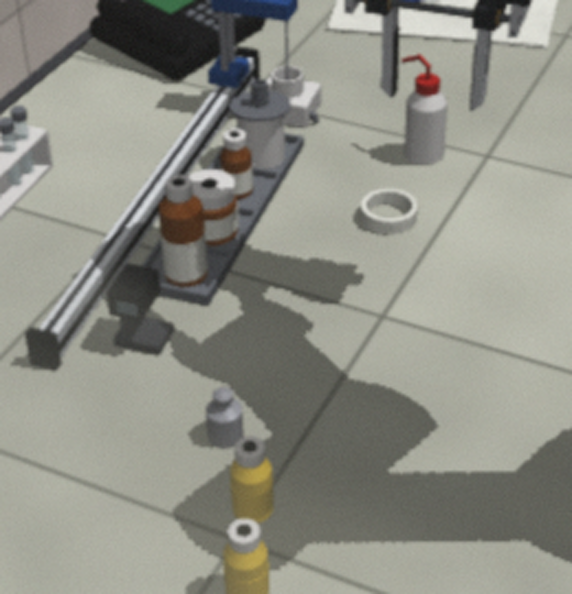

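View pics/top9.png

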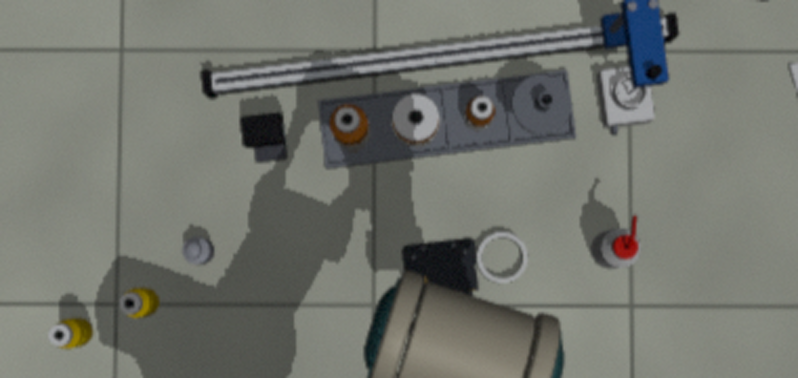

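From wash station outward, the tray holds the covered beaker (543,100), small bottle (481,108), jar (415,117) and tall bottle (348,122), all upright. The weight, tape and wash bottle look unmoved. One numeric check, then hand in.

```bash
python3 - <<'E'
from h import *
from plant import *
c=dict(np.load("top9.npz"));f=lambda x,y:((x+.5)/2.1-.5+130,(y+.5)/2.1-.5+140)
o=np.array([.612,-.0489]);y=np.array([-.1217,.9926]);x=np.array([y[1],-y[0]])
for n,q,z in(("tall",(346,119),.124),("jar",(415,117),.068),("small",(481,107),.082),("chimney",(545,99),.106)):
    d=ray(c,f(*q),z)-o;print(n,"tray x,y mm",(1000*np.array([d@x,d@y])).round(1))
print("weight",px(c,f(196,249),.056),"tape",px(c,f(501,257),.019),"wash",px(c,f(626,246),.1))
s=observe();print(s["t"],s["joint_vel"],s["contact_force"])
sign_off()
E
```

```text
tall tray x,y mm [ -2.8 120.3]
jar tray x,y mm [-1.5 39.7]
small tray x,y mm [ -1.1 -39.4]
chimney tray x,y mm [  -4.4 -112.7]
weight [0.4464, 0.2542] tape [0.4386, -0.1169] wash [0.45, -0.2552]
27.65 [ 0.02045705  0.07076126 -0.09912146  0.0262582  -0.08735665  0.02872084] [0.42242034 0.03033898 0.26220359]
the job is handed in; nothing more can be done
```

The tray is loaded and the job is handed in, at 27.65 s of the 115 s allowed. I placed the things in the order asked: beaker, splash cover, small bottle, tall bottle, jar.

- **Positions:** In the last pictures all four stand upright. From the wash station outward they are the covered beaker, small bottle, jar and tall bottle. Each measures within about 5 mm of its compartment centre.
- **Left alone:** The weight measured 4 mm from its first position, and the tape and wash bottle about 1 mm. That is within what I can read off the picture, and nothing touched them.
- **Disagreements:**
  - The two cameras differed by about 6 mm in x at the beaker, but they agreed on the cover lying centred over it.
  - The tool at times settled up to 9 mm off its target. I corrected this before each placing; when it happened at the cover, the cover was dragged a few millimetres on the bench.
- **At hand-in:** The gripper was clear of everything, and the arm was still settling slightly (joint speeds under 0.1 rad/s).

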